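Peg the soap dish shut

ROBOT

A 7-joint arm with a two-finger parallel gripper is mounted at the origin on the work surface. World frame = base frame: x ahead of the robot, y to its left, z up, the work surface at z = 0. Lengths are in m, angles in degrees, forces in N, time in s.
With the tool pointing down it reaches from about 0.425 to 0.95 m from the base axis. Payload 4.7 kg.
Tool frame: the origin (TCP) lies on the centre line of the jaws, within the pads' length; the fingertips stand 22 mm ahead of it and the grasp point (between the pads) lies 3 mm ahead of it; z points along the fingers, y is the line along which they close (so a half turn about z gives the same grasp; the last joint's range is limited). The gripper opens to 87 mm and grips with 3 to 60 N. Pads are 19 mm wide; open, the fingers measure 117 mm over their backs; the gripper's body (75 mm by 190 mm) begins 51 mm behind the grasp point.
Start: joints at [72.657, 26.849, -2.785, 87.806, 1.381, 65.374, -4.715], TCP at [0.183, -0.65, 0.245] pointing down, gripper open.
Joint ranges: [-148.3, 148.3], [-19.14, 114.17], [-79.39, 73.82], [5.75, 140.21], [-59.74, 239.74], [12.07, 113.84], [-152.46, 152.46]. Speed limits (degrees/s): [147.25, 147.25, 180, 180, 180, 180, 180].

INTERFACE

Orientations are given as [roll, pitch, yaw] about the fixed x, y, z axes, in that order (R = Rz(yaw) Ry(pitch) Rx(roll)).
In Python, from workcell import r, vision gives the robot as it stands.
- The arm moves only by the tool send_rows, never from a script. Its argument "plan" is a list that holds one entry, the list of rows, each a list of 7 numbers: the turn, a rotation vector about the tool's x, y, z in degrees, then the shift along the tool's x, y, z in cm, then the opening, from 0 (shut) to 1 (fully open). A call has 1 to 8 rows; each row is the pose to reach, as a shift and turn from the pose commanded when the call began, along the tool's axes at that moment; what a row does not reach only later rows make up. A row lasts 1/12 s, in which the tool goes at most 41.7 mm and 7.16 degrees, less where a joint would pass 70% of its speed; a pose out of reach is approached as far as the arm can. A call with a gripper value outside its range is refused whole. The fingers move at their own pace and stop on an object; the grip force is fixed at half the most. Time passes only in rows, so rows that repeat a pose let the fingers close. It gives the time, the measured TCP pose, the force, the opening and the grip force at its end, in the units of the state.
- r.read_state(): the state, without advancing time (a new reading comes with each control period).
- vision.camera(name): name is "side" or "top" or "wrist"; returns (picture, depth): 480x640x3 uint8, red, green, blue; 480x640 float32, m along the optical axis (not along the pixel's ray), 0 where there is no reading.
- vision.get_calibration(name): a dict with "fx", "fy", "cx", "cy" (pixels), "pose" (4x4, takes a point from camera to world coordinates). Camera axes: x right, y down, z forward; pixel columns grow to the right and rows downward; lengths in m; the calibration is good to about 2 mm. A picture is of the moment at which its call begins: read the wrist's pose just before it. get_calibration takes no time and is no camera call; for the wrist camera it gives the pose at the moment of the call.
- r.close_job(): hands the job in; it is judged then, once.
The state is a dict: "t": time; "joint_positions": joint angles; "qd": joint speeds; "joint_torque": joint torques, N m; "position": TCP position; "tool_rot": TCP orientation; "ft_force": force on the tool from outside, world axes, zero at the start; "moment": the same for the moment, N m; "gripper_width": opening from 0.0 (shut) to 1.0 (fully open); "gripper_force": force on a finger pad.
Only numpy, scipy, OpenCV 4.12 (cv2) and the standard library are available. Lean on these libraries where they do the work, as an engineer would, in place of code of your own. Each camera call takes 0.05 s, during which the arm holds its last target. There are 200 camera calls.

TASK

Rats have been at the soap: close the green soap dish fully and then push its red peg along the gutter, through the lid's eye and the dish's eye, until the head of the peg sits against the end of the gutter. The dish stands loose, so go gently and do not shove it across the table, and leave the other things on the table where they are.

Things in the scene. Friction and masses are not known exactly. Their poses are not given: they have to be found in the camera images.
- dish: Green plastic soap dish, loose on the table (about 0.4 kg, slides at about 3 N), an open box 90 (x) x 130 (y) x 45 (z) mm, walls 4 mm. Origin: centre of its underside; z up. The lid hinges on its back rim (x = +45 mm). Its front wall (x = -45 mm) carries a gutter with the peg and, in line with it, an eye. A bar of soap lies inside and needs no attention.
- lid (a joint): Angle of the lid (rad): 0 = shut on the rim, about 1.57 = standing upright, at most 1.95 (leaning back). The stiff hinge (0.035 N m) holds the lid wherever it is left; it must be right down for the eyes to line up, and it cannot shut if the peg has already been pushed in.
- lid_hinge (a point): Middle of the hinge line of the lid, which runs along the dish's y axis; at x = 45, z = 45 mm in the dish frame.
- lid_edge (a point): Middle of the free edge of the lid, on its outer (upper when shut) face. The lid is a plate 92 mm from hinge to edge, 132 mm wide, 6 mm thick (outer face 51 mm above the table when shut).
- lid_eye (a point): Centre of the hole in the lid's eye, a white 24 mm square plate, 6 mm thick, with a 14 mm round hole, that hangs from the free edge of the lid. With the lid shut it lies in line with the gutter at x = -58, y = 12 to 18, z = 28 mm in the dish frame, between the gutter and the dish's own eye.
- dish_eye (a point): Centre of the hole in the dish's own eye, a white 24 mm square upright plate, y = 24 to 30 mm, with a 14 mm round hole: x = -58, y = 27, z = 28 mm in the dish frame.
- gutter_end (a point): Open end of the gutter, level with the dish's side, where the peg's head must come to sit, on the peg's axis: x = -58, y = -65, z = 28 mm in the dish frame. The open-topped U gutter runs from here along +y to y = +5 mm; 12 mm wide inside, floor at z = 23, walls up to z = 30, outer face at x = -67 mm.
- peg: Red plastic peg (25 g) lying loose in the gutter, pulled back so that its head stands 29 to 40 mm out of the gutter's end. Round shaft 10 mm thick, 104 mm long, the last 7 mm tapered to 5 mm; disc head 18 mm across, 6 mm thick. Origin: on the axis at the head's inner face; the shaft runs along +y (the dish's +y), the head to y = -6 mm. Axis 28 mm above the table.
- peg_tip (a point): Centre of the tapered end of the peg, y = +104 mm in the peg frame. Pushed home it stands 9 mm beyond the far face of the dish's eye.
- cup: Pink plastic cup, 74 mm across, 95 mm high, beside the dish; origin at the centre of its underside. Bystander.
- brush: Blue scrubbing brush, 100 (x) x 55 (y) mm, 51 mm high, near the peg's side of the dish; origin at the centre of its underside. Bystander.
- holder: Steel toothbrush holder, 68 mm across, 105 mm high (175 mm with the two brushes), at the back; origin at the centre of its underside. Bystander.
- jar: White ceramic jar, 96 mm across, 120 mm high, at the back; origin at the centre of its underside. Bystander.
- pump: Light green soap pump bottle, 68 mm across, 172 mm high, on the right; origin at the centre of its underside. Bystander.
- carton: Red carton lying flat, 160 (x) x 45 (y) x 38 mm high, on the left; origin at the centre of its underside. Bystander.

How it is judged:
By the outcome, as a careful person would: the job done as asked, in the order asked, and still so for the second after the job is handed in, with the robot touching nothing.
It also fails if it takes over 51 s, if anything falls off the work surface, if the arm or the gripper's body presses on something with over 40 N, if the wrist force passes 120 N, or if a joint passes its speed limit or range.

## Working session

There is one attempt and no reset: what is moved stays moved. The work goes in short steps, Python scripts to look and compute and a tool call to move; the robot and the scene stay as the last step left them, time stands still between calls to the robot, and variables do not carry over. Pictures are saved under pics/ and viewed, at most 10 in all, crops included, and the job is handed in when it is done.

Besides the shell and the picture viewer there is one more tool, called after ">>>" by a JSON object that holds its "name" and its "arguments". send_rows: Moves the arm, as the interface text tells. Its arguments: {"type":"object","properties":{"plan":{"type":"array","items":{"type":"array","items":{"type":"array","items":{"type":"number"}}}}},"required":["plan"]}

```bash
mkdir -p pics; cat > h.py <<'E'
import numpy as np,cv2
from workcell import r,vision
from scipy.spatial.transform import Rotation as R
def snap(n,f):
    im,d=vision.camera(n); c=vision.get_calibration(n)
    cv2.imwrite(f'pics/{f}.png',im[:,:,::-1]); np.savez(f'{f}.npz',im=im,d=d,P=c['pose'],K=[c['fx'],c['fy'],c['cx'],c['cy']])
    return load(f)
def load(f):
    z=np.load(f'{f}.npz'); fx,fy,cx,cy=z['K']; d=z['d']
    v,u=np.mgrid[:480,:640]
    p=np.stack([(u-cx)/fx*d,(v-cy)/fy*d,d],-1)@z['P'][:3,:3].T+z['P'][:3,3]
    p[d==0]=np.nan
    return z['im'],p
E
python3 - <<'E'
from h import *
snap('top','t0');snap('side','s0');print(r.read_state())
for n in('top','side'):print(vision.get_calibration(n))
E
```

```text
{'t': 0.1, 'joint_positions': array([72.65876098, 26.89081666, -2.78413739, 87.86706199,  1.38069579,
       65.37273744, -4.7159761 ]), 'qd': array([ 0.1042727 , -0.08441066,  0.03582324, -0.06872938,  0.06223096,
       -0.03833406, -0.01897085]), 'joint_torque': array([-1.04025708e-04, -5.09171748e+01, -8.18894827e-02, -2.36831278e+01,
       -6.15925016e-02,  3.44475545e-02,  7.55950055e-05]), 'position': array([ 0.18237091, -0.64938703,  0.24362494]), 'tool_rot': array([-1.79902979e+02,  3.24740683e-03,  1.56863290e+01]), 'ft_force': array([-0.14702211, -0.07219971, -0.34166236]), 'moment': array([ 0.015706  , -0.04126683,  0.03895007]), 'gripper_force': 0.0, 'gripper_width': 0.997245659919989}
{'fx': 510.96260974627216, 'fy': 510.96260974627216, 'cx': 318.3105310098129, 'cy': 230.7155687543042, 'pose': array([[ 0.00352602, -0.98140152,  0.19193391,  0.3910026 ],
       [-0.99991807, -0.00582205, -0.01139994, -0.00803697],
       [ 0.01230536, -0.19187799, -0.98134164,  1.18211891],
       [ 0.        ,  0.        ,  0.        ,  1.        ]])}
{'fx': 556.5671317840308, 'fy': 556.5671317840308, 'cx': 320.8715866498609, 'cy': 250.27368957509185, 'pose': array([[-0.96664837, -0.17052774,  0.19107906,  0.33679656],
       [-0.25605711,  0.65827311, -0.70789213,  0.91691283],
       [-0.00506696, -0.73320993, -0.67998348,  0.96588674],
       [ 0.        ,  0.        ,  0.        ,  1.        ]])}
```

View pics/t0.png

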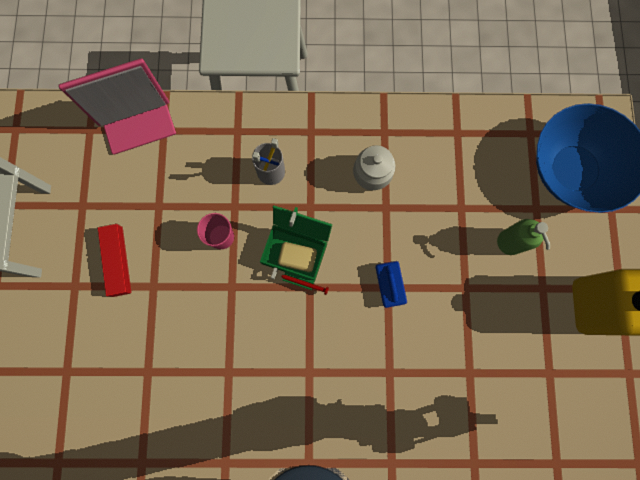

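View pics/s0.png

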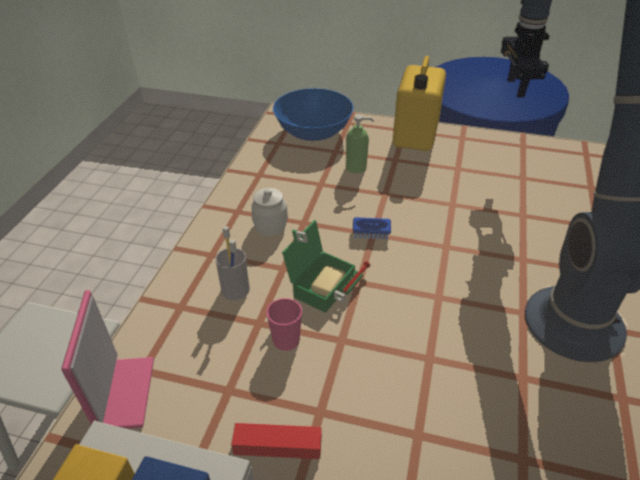

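```bash
python3 - <<'E'
from h import *
im,p=load('t0'); im2,p2=load('s0')
a=cv2.resize(im[195:305,250:350],None,fx=5,fy=5,interpolation=cv2.INTER_CUBIC)
cv2.imwrite('pics/t0c.png',a[:,:,::-1])
b=cv2.resize(im2[215:315,275:380],None,fx=6,fy=6,interpolation=cv2.INTER_CUBIC)
cv2.imwrite('pics/s0c.png',b[:,:,::-1])
def red(im,box):
    x0,y0,x1,y1=box; m=np.zeros(im.shape[:2],bool); s=im[y0:y1,x0:x1].astype(int)
    m[y0:y1,x0:x1]=(s[...,0]>90)&(s[...,1]<50)&(s[...,2]<50); return m
def grn(im,box):
    x0,y0,x1,y1=box; m=np.zeros(im.shape[:2],bool); s=im[y0:y1,x0:x1].astype(int)
    m[y0:y1,x0:x1]=(s[...,1]>1.5*s[...,0])&(s[...,1]>1.3*s[...,2])&(s[...,1]>20); return m
for im_,p_,bx in((im,p,(250,195,350,305)),(im2,p2,(275,215,380,315))):
    q=p_[red(im_,bx)]; q=q[~np.isnan(q[:,0])]
    print('red',len(q)); 
    if len(q)>5:
        c=np.median(q,0); vx=cv2.fitLine(q[:,:2].astype(np.float32),cv2.DIST_HUBER,0,.01,.01).ravel(); print(c,vx,np.degrees(np.arctan2(vx[1],vx[0])))
        t=(q[:,:2]-vx[2:])@vx[:2]; print(t.min(),t.max(), q[t.argmin()],q[t.argmax()])
    q=p_[grn(im_,bx)]; q=q[~np.isnan(q[:,0])]
    print('grn',len(q),np.percentile(q,[1,50,99],axis=0).round(3).tolist())
    rim=q[(q[:,2]>.038)&(q[:,2]<.052)]; rect=cv2.minAreaRect(rim[:,:2].astype(np.float32)); print('rim',rect)
    lid=q[q[:,2]>.06]; 
    if len(lid)>10:
        c=lid.mean(0); n=np.linalg.svd(lid-c)[2][2]; print('lid',c,n,lid[lid[:,2].argmax()])
E
```

```text
red 169
[0.49602505 0.00592351 0.0306894 ] [0.30269182 0.95308846 0.49640718 0.00881932] 72.380646
-0.05406008784576212 0.054429566593421276 [ 0.4823198  -0.04342762  0.03801223] [0.51416394 0.06028856 0.0283806 ]
grn 2618 [[0.494, -0.041, -0.002], [0.6, 0.028, 0.042], [0.644, 0.103, 0.136]]
rim ((0.5673791766166687, 0.0346224419772625), (0.1298557072877884, 0.09352435171604156), 72.12068176269531)
lid [0.62058829 0.01528209 0.10269544] [-0.92787638  0.30256161  0.21794929] [0.63399232 0.03017126 0.15986249]
red 16
[ 0.482852   -0.03030551  0.03271098] [0.32745412 0.9448671  0.49823797 0.01726755] 70.88567
-0.054934371445064155 0.043889975120284974 [ 0.47652079 -0.03334591  0.0320994 ] [0.51177545 0.05902693 0.03404888]
grn 512 [[0.503, -0.037, 0.003], [0.612, 0.047, 0.053], [0.646, 0.11, 0.137]]
rim ((0.5685089826583862, 0.03805200383067131), (0.13282835483551025, 0.09345747530460358), 72.90470123291016)
lid [0.62593469 0.03074414 0.10078511] [ 0.93044574 -0.30292991 -0.20616544] [0.63853542 0.0342112  0.16129815]
```

View pics/t0c.png

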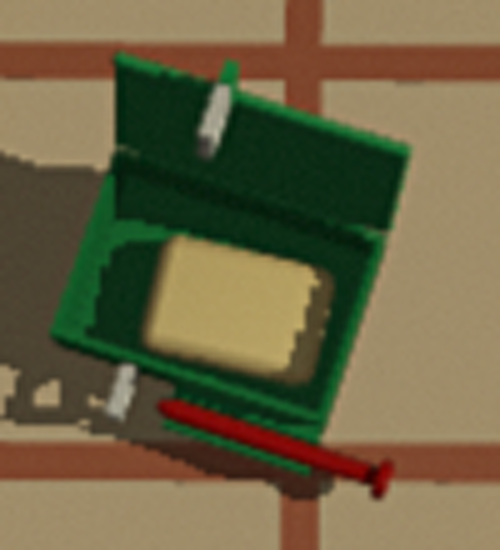

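View pics/s0c.png

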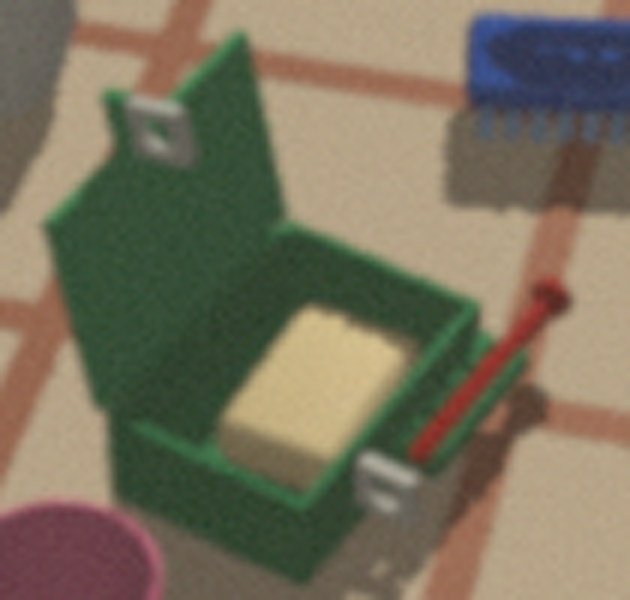

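The top view (crop ×5) shows the lid leaning back, about 102°, with its eye at about (293,220). The peg runs from its tip at (282,276) to its head at (326,290), and the dish eye is at (274,273). The side view confirms this. The brush is right of the peg and the cup is left of the dish.

```bash
cat >> h.py <<'E'
YAW=-17.7; C=np.array([.566,.0365]); a=np.radians(YAW)
X=np.array([np.cos(a),np.sin(a)]); Y=np.array([-np.sin(a),np.cos(a)])
def d2w(x,y): return C+X*x+Y*y      # dish -> world (m)
def w2d(q): q=np.asarray(q)[...,:2]-C; return np.stack([q@X,q@Y],-1)
def rel(x,y,ztip,yaw=YAW):
    "shift (cm, tool axes) & turn from the present pose to fingertip at dish x,y, height ztip"
    s=r.read_state(); T=R.from_euler('xyz',s['tool_rot'],degrees=True); G=R.from_euler('xyz',[180,0,yaw],degrees=True)
    t=np.r_[d2w(x,y),ztip+.022]-s['position']
    return (T.inv()*G).as_rotvec(degrees=True).round(2),(T.inv().apply(t)*100).round(2)
E
python3 - <<'E'
from h import *
for f in('t0','s0'):
    im,p=load(f); ok=~np.isnan(p[...,0]); q=p[ok]; d=w2d(q); c=im[ok].astype(int)
    near=(abs(d[:,0])<.25)&(abs(d[:,1])<.25)
    m=near&(q[:,2]>.035)&~((abs(d[:,0])<.085)&(abs(d[:,1])<.075))
    g=np.zeros((50,50),int)
    i=((d[m]+.25)/.5*50).astype(int).clip(0,49); z=q[m,2]
    cells={}
    for (u,v),zz in zip(i,z): g[u,v]=max(g[u,v],int(zz*100))
    print(f,'rows dish x from +25cm down to -25, cols y -25..25')
    for u in range(49,12,-1): print('%4d '%(u-25)+''.join('.' if k==0 else (str(k) if k<10 else chr(87+k)) for k in g[u]))
    box=near&(q[:,2]>.041)&(q[:,2]<.05)&(abs(d[:,0])<.055)&(abs(d[:,1])<.075)&(c[:,1]>1.5*c[:,0])
    print('rim extents',np.percentile(d[box],[.5,99.5],axis=0).round(4).tolist())
print('over',rel(.10,-.01,.2))
E
```

```text
t0 rows dish x from +25cm down to -25, cols y -25..25
  24 ........79aacccaa9................................
  23 ........7aaabcbaa8................................
  22 ........69aaaaaaa7................................
  21 .........79aaaaa85................................
  20 ..........7aa9987.................a9aaa...........
  19 ...........5777..................ahh..aa..........
  18 .................................ahhc..a..........
  17 .................................a.ba5.a..........
  16 .................................a..dd.a..........
  15 .................................aa.dhha..........
  14 ..................................aaahh...........
  13 ..................................................
  12 ..................................................
  11 ..................................................
  10 ..................................................
   9 ..................................................
   8 ..................................................
   7 ..................................................
   6 .................................
[... 2636 characters left out ...]
.79...
  -3 4533...................................97....99...
  -4 4333...................................99...99....
  -5 333.....................................999999....
  -6 ..3............33.................................
  -7 ...............3..................................
  -8 ..................................................
  -9 ..................................................
 -10 ..................................................
 -11 ..................................................
 -12 ..................................................
rim extents [[-0.0446, -0.063], [0.0484, 0.0682]]
over (array([-9.000e-02,  3.000e-02,  3.339e+01]), array([ 63.28, -49.32,   2.24]))
```

>>> {"name": "send_rows", "arguments": {"plan": [[[0,0,33.4,63.3,-49.3,2.2,0],[0,0,33.4,63.3,-49.3,2.2,0],[0,0,33.4,63.3,-49.3,2.2,0],[0,0,33.4,63.3,-49.3,2.2,0],[0,0,33.4,63.3,-49.3,2.2,0],[0,0,33.4,63.3,-49.3,2.2,0],[0,0,33.4,63.3,-49.3,2.2,0],[0,0,33.4,63.3,-49.3,2.2,0]]]}}

```text
t: 0.77
position: [0.3805, -0.3802, 0.2352]
tool_rot: [-180.0, 0.0, -17.7]
ft_force: [0.5, -0.0, -0.7]
gripper_width: 0.478
gripper_force: 0.0
```

```bash
python3 -c "
from h import *
s=r.read_state();print(s['t'],s['position'],s['tool_rot'],s['gripper_width'],rel(.105,-.02,.2))"
```

```text
0.7667 [ 0.38053569 -0.38020194  0.23519499] [-1.79996141e+02  2.13301820e-02 -1.77176923e+01] 0.47798767286207644 (array([-0.  ,  0.02, -0.02]), array([ 15.49, -43.34,   1.32]))
```

>>> {"name": "send_rows", "arguments": {"plan": [[[0,0,0,15.5,-43.3,1.3,0],[0,0,0,15.5,-43.3,1.3,0],[0,0,0,15.5,-43.3,1.3,0],[0,0,0,15.5,-43.3,1.3,0],[0,0,0,15.5,-43.3,1.3,0],[0,0,0,15.5,-43.3,1.3,0],[0,0,0,15.5,-43.3,1.3,0],[0,0,0,15.5,-43.3,1.3,0]]]}}

```text
t: 1.43
position: [0.5829, -0.1158, 0.2257]
tool_rot: [180.0, 0.0, -17.7]
ft_force: [0.2, -0.5, -0.2]
gripper_width: 0.013
gripper_force: 0.0
```

```bash
python3 -c "
from h import *
s=r.read_state();print(s['t'],s['position'],s['tool_rot'],s['gripper_width'],rel(.105,-.02,.2))"
```

```text
1.4333 [ 0.58287878 -0.1158272   0.22566916] [ 1.79982315e+02  3.42390897e-02 -1.77164878e+01] 0.01254876207229684 (array([ 0.02,  0.03, -0.02]), array([  4.26, -12.  ,   0.36]))
```

Now to the spot behind the lid, then down to a tip height of about 0.115.

>>> {"name": "send_rows", "arguments": {"plan": [[[0,0,0,4.3,-12,0.4,0],[0,0,0,4.3,-12,0.4,0],[0,0,0,4.3,-12,0.4,0],[0,0,0,4.3,-12,0.4,0],[0,0,0,4.3,-12,4,0],[0,0,0,4.3,-12,7,0],[0,0,0,4.3,-12,9,0],[0,0,0,4.3,-12,9,0]]]}}

```text
t: 2.1
position: [0.6559, -0.0167, 0.1304]
tool_rot: [179.8, 0.6, -17.7]
ft_force: [0.4, -0.2, -0.2]
gripper_width: 0.003
gripper_force: 0.0
```

```bash
python3 - <<'E'
from h import *
s=r.read_state();print(s['t'],w2d(s['position']),s['position'][2]-.022,s['ft_force'])
im,p=snap('side','s1')
b=cv2.resize(im[150:330,230:430],None,fx=4,fy=3.3);cv2.imwrite('pics/s1c.png',b[:,:,::-1])
E
```

```text
2.1 [ 0.10187466 -0.02338363] 0.10837384860348662 [ 0.44231612 -0.18603316 -0.20267899]
```

View pics/s1c.png

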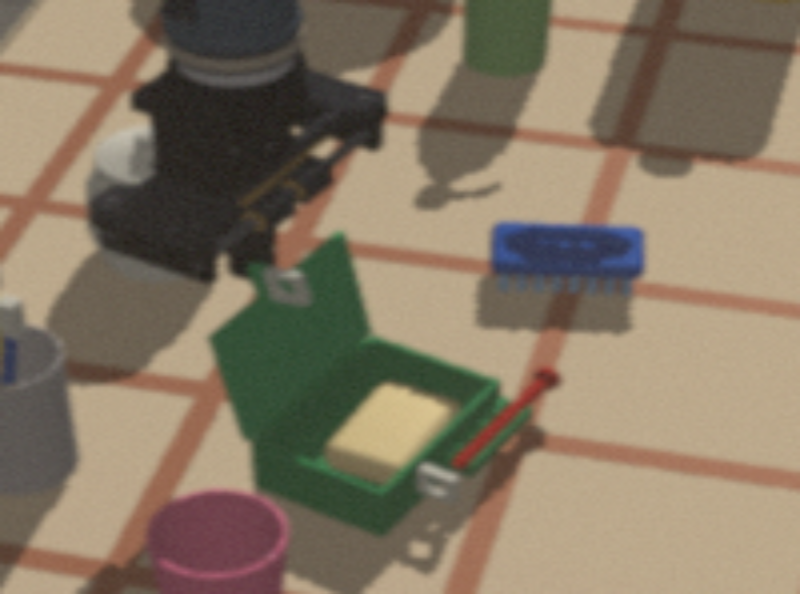

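The fingers stand clear behind the lid. Next I'll push along the lid's arc.

>>> {"name": "send_rows", "arguments": {"plan": [[[0,0,0,-1.5,0,-0.3,0],[0,0,0,-2.6,0,-0.4,0],[0,0,0,-3.5,0,-0.5,0],[0,0,0,-4.5,0,-0.6,0],[0,0,0,-5.7,0,-0.6,0],[0,0,0,-7.0,0,-0.4,0],[0,0,0,-8.2,0,0.1,0],[0,0,0,-9.3,0,0.7,0]]]}}

```text
t: 2.82
position: [0.5713, 0.0123, 0.1305]
tool_rot: [-179.9, -0.2, -17.7]
ft_force: [0.4, 0.3, -0.6]
gripper_width: 0.002
gripper_force: 0.2
```

```bash
python3 - <<'E'
from h import *
s=r.read_state();print(s['t'],w2d(s['position']),s['position'][2]-.022,s['ft_force'],s['tool_rot'])
im,p=snap('side','s2')
b=cv2.resize(im[150:330,230:430],None,fx=4,fy=3.3);cv2.imwrite('pics/s2c.png',b[:,:,::-1])
s=r.read_state();print(s['t'],w2d(s['position']),s['position'][2]-.022,s['ft_force'])
E
```

```text
2.8167 [ 0.01239555 -0.02147658] 0.1085379833377107 [ 0.38033177  0.26786504 -0.56034127] [-1.79941300e+02 -1.71522246e-01 -1.77151689e+01]
2.8667 [ 0.00917068 -0.02177189] 0.10689451329539082 [-3.83748194  0.24516778 -0.43251481]
```

View pics/s2c.png

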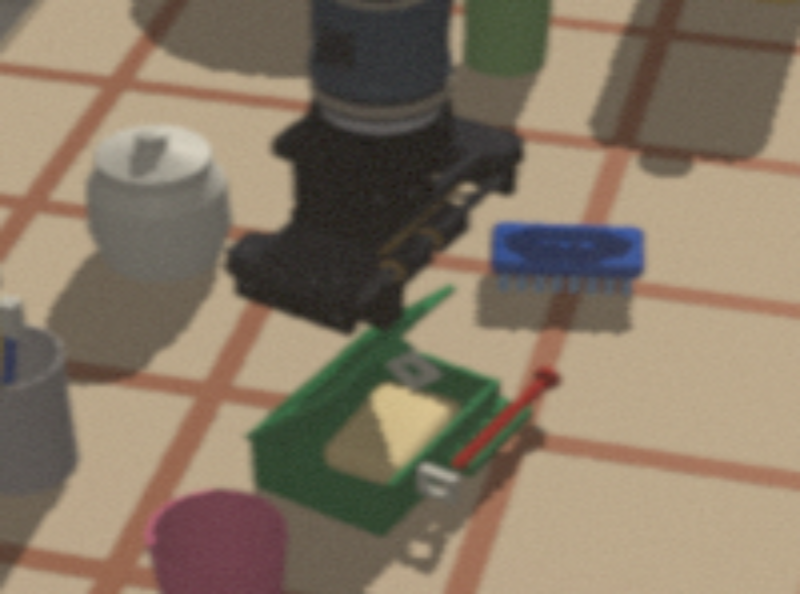

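>>> {"name": "send_rows", "arguments": {"plan": [[[0,0,0,-1.1,0,0.9,0],[0,0,0,-1.9,0,1.9,0],[0,0,0,-2.6,0,3.0,0],[0,0,0,-3.0,0,4.2,0],[0,0,0,-3.2,0,4.9,0],[0,0,0,-3.2,0,5.3,0],[0,0,0,-3.2,0,5.5,0],[0,0,0,-3.2,0,5.5,0]]]}}

```text
t: 3.53
position: [0.5412, 0.0215, 0.0741]
tool_rot: [-180.0, -0.0, -17.7]
ft_force: [-0.6, 0.7, 0.2]
gripper_width: 0.002
gripper_force: 0.0
```

```bash
python3 - <<'E'
from h import *
s=r.read_state();print(s['t'],w2d(s['position']),s['position'][2]-.022,s['ft_force'],s['tool_rot'])
im,p=snap('side','s3')
s=r.read_state();print(s['t'],w2d(s['position']),s['position'][2]-.022,s['ft_force'])
d=w2d(p); m=(d[...,0]>-.045)&(d[...,0]<.04)&(abs(d[...,1])<.06)&(p[...,2]<.1)&(im[...,1]>1.5*im[...,0])
q=np.c_[d[m],p[m][:,2]]; A=np.c_[q[:,:2],np.ones(len(q))]
co=np.linalg.lstsq(A,q[:,2],rcond=None)[0]; print(len(q),'slope x deg',np.degrees(np.arctan(-co[0])),'z at edge/hinge',co@[-.047,0,1],co@[.045,0,1])
E
```

```text
3.5333 [-0.0190297  -0.02178914] 0.05213640657293769 [-0.642411    0.71783208  0.19806084] [-1.79995169e+02 -3.04819195e-02 -1.77292654e+01]
3.5833 [-0.01884234 -0.02173105] 0.052389035430310586 [ 0.73767073 -0.62209148  1.28916901]
747 slope x deg -2.3461996960715994 z at edge/hinge 0.050970088428837976 0.05473949521180541
```

>>> {"name": "send_rows", "arguments": {"plan": [[[0,0,0,0,0,0.1,0],[0,0,0,0,0,0.1,0]]]}}

```text
t: 3.75
position: [0.5414, 0.0216, 0.0735]
tool_rot: [-180.0, -0.1, -17.7]
ft_force: [0.6, 0.8, 0.8]
gripper_width: 0.005
gripper_force: 0.1
```

>>> {"name": "send_rows", "arguments": {"plan": [[[0,0,0,0,0,0.1,0],[0,0,0,0,0,0.1,0]]]}}

```text
t: 3.92
position: [0.5414, 0.0216, 0.0733]
tool_rot: [-180.0, -0.1, -17.7]
ft_force: [-1.7, -0.2, 6.7]
gripper_width: 0.005
gripper_force: 3.6
```

>>> {"name": "send_rows", "arguments": {"plan": [[[0,0,0,0,0,-2,0],[0,0,0,0,0,-5,0],[0,0,0,-2,4,-5,0],[0,0,0,-3.9,8,-5,0],[0,0,0,-3.9,11.8,-5,0],[0,0,0,-3.9,11.8,-5,0],[0,0,0,-3.9,11.8,-5,0]]]}}

```text
t: 4.5
position: [0.4667, -0.0817, 0.1223]
tool_rot: [179.9, -0.0, -18.1]
ft_force: [0.4, -0.4, -0.0]
gripper_width: 0.002
gripper_force: 0.0
```

```bash
python3 - <<'E'
from h import *
im,p=snap('top','t4');im2,p2=snap('side','s4');imw,pw=snap('wrist','w4')
s=r.read_state();print(s['t'],w2d(s['position']),s['position'][2]-.022,s['ft_force'],s['tool_rot'])
for n,i,q in(('top',im,p),('side',im2,p2),('wrist',imw,pw)):
    d=w2d(q); z=q[...,2]; c=i.astype(int); near=(abs(d[...,0])<.085)&(abs(d[...,1])<.14)
    g=near&(c[...,1]>1.5*c[...,0])&(z>.045)&(z<.06)
    print(n,'lid px',g.sum())
    if g.sum()>50:
        print(' lid ext',np.percentile(d[g],[.5,99.5],axis=0).round(4).tolist(),cv2.minAreaRect(d[g].astype(np.float32)))
        A=np.c_[d[g],np.ones(g.sum())];co=np.linalg.lstsq(A,z[g],rcond=None)[0];print(' z edge,hinge',co@[-.047,0,1],co@[.045,0,1])
    m=near&(c[...,0]>80)&(c[...,1]<60)&(c[...,2]<60)&(z>.015)
    if m.sum()>10:
        a_=d[m];v=cv2.fitLine(a_.astype(np.float32),cv2.DIST_HUBER,0,.01,.01).ravel();print(' peg',m.sum(),v,a_[:,1].min(),a_[:,1].max(),np.median(z[m]))
v=np.hstack([cv2.resize(im[225:305,255:345],(400,356)),cv2.resize(imw,(400,300))[:300] if 0 else cv2.resize(imw,(400,356))])
cv2.imwrite('pics/v4.png',v[:,:,::-1])
E
```

```text
4.65 [-0.05810472 -0.13849476] 0.10029013682786778 [-0.48949347 -0.12923648 -0.04087604] [-1.79951008e+02 -5.51429009e-02 -1.76238786e+01]
top lid px 2173
 lid ext [[-0.0607, -0.066], [0.0465, 0.0634]] ((-0.011600535362958908, -0.0013504400849342346), (0.1311762034893036, 0.1181476041674614), 89.49967956542969)
 z edge,hinge 0.051068487869736605 0.05074502007697115
 peg 75 [ 0.0084233   0.99996454 -0.05850939 -0.01545109] -0.04037030334782479 0.00832506713966775 0.030022266763741756
side lid px 1628
 lid ext [[-0.0592, -0.0613], [0.0448, 0.0676]] ((-0.011801023036241531, 0.0018920302391052246), (0.13518719375133514, 0.11590948700904846), 89.26657104492188)
 z edge,hinge 0.052212909173052276 0.053140605638545495
 peg 65 [ 0.01752509  0.9998464  -0.05874799 -0.05365991] -0.09700106409481096 -0.00479254305620833 0.03281211121347283
wrist lid px 34701
 lid ext [[-0.0661, -0.0646], [0.0471, 0.0205]] ((-0.011920854449272156, -0.019940439611673355), (0.09030426293611526, 0.11961784958839417), 89.57827758789062)
 z edge,hinge 0.05245572591695908 0.052156059016834684
 peg 339 [ 0.02242182  0.9997486  -0.06229468 -0.04728119] -0.09872167262449899 0.010643061893933192 0.031523757132329744
```

View pics/v4.png

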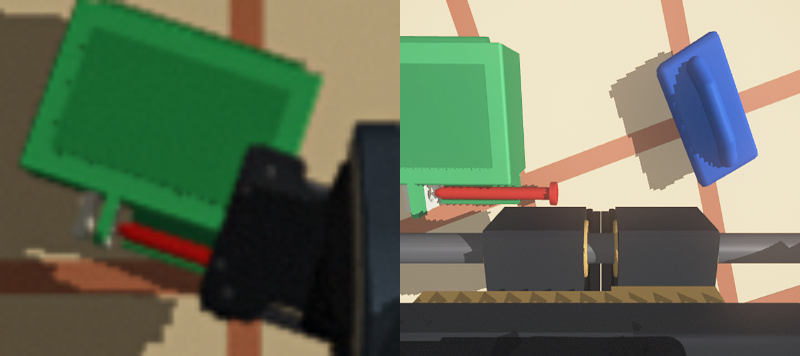

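>>> {"name": "send_rows", "arguments": {"plan": [[[0,0,0,0,0,3,0],[0,0,0,0,0,6,0],[0,0,0,0,0,8,0],[0,0,0,0,0,8.6,0],[0,0,0,0,0,8.6,0],[0,0,0,0,0,8.6,0]]]}}

```text
t: 5.15
position: [0.4686, -0.0779, 0.0364]
tool_rot: [-180.0, -0.0, -17.6]
ft_force: [0.1, 0.1, 1.0]
gripper_width: 0.007
gripper_force: 0.0
```

>>> {"name": "send_rows", "arguments": {"plan": [[[0,0,0,0,-0.8,0,0],[0,0,0,0,-1.6,0,0],[0,0,0,0,-2.2,0,0],[0,0,0,0,-2.8,0,0],[0,0,0,0,-3.4,0,0],[0,0,0,0,-4.0,0,0],[0,0,0,0,-4.4,0,0],[0,0,0,0,-4.4,0,0]]]}}

```text
t: 5.82
position: [0.4815, -0.0358, 0.0361]
tool_rot: [-180.0, -0.0, -17.6]
ft_force: [1.0, -0.1, -0.3]
gripper_width: 0.005
gripper_force: 0.0
```

```bash
python3 - <<'E'
from h import *
for k in range(4):
    s=r.read_state();print(s['t'],w2d(s['position']),s['position'][2]-.022,s['ft_force'].round(2)); 
    if k==0: imw,pw=snap('wrist','w5')
    if k==1: im2,p2=snap('side','s5')
    if k==2: vision.camera('side')
v=np.hstack([cv2.resize(im2[240:320,290:390],(400,320)),cv2.resize(imw,(400,320))])
cv2.imwrite('pics/v5.png',v[:,:,::-1])
for n,i,q in(('side',im2,p2),('wrist',imw,pw)):
    d=w2d(q); z=q[...,2]; c=i.astype(int); near=(abs(d[...,0]+.058)<.02)&(abs(d[...,1])<.14)
    m=near&(c[...,0]>80)&(c[...,1]<60)&(c[...,2]<60)&(z>.015)
    if m.sum()>10: print(n,m.sum(),d[m].min(0),d[m].max(0))
E
```

```text
5.8167 [-0.05855623 -0.09454659] 0.014102161354250763 [ 0.99 -0.08 -0.27]
5.8667 [-0.05863354 -0.09523217] 0.014026946323638094 [ 0.9  -0.25 -0.21]
5.9167 [-0.05866765 -0.09575518] 0.013964763727457308 [-0.43  0.14  1.11]
5.9667 [-0.05869138 -0.09604366] 0.013931747777230698 [-0.62  0.34 -0.17]
side 50 [-0.06704834 -0.08225307] [-0.05417202 -0.00535027]
```

View pics/v5.png

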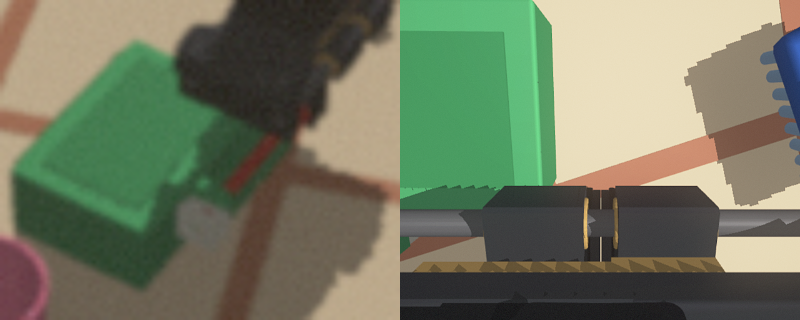

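>>> {"name": "send_rows", "arguments": {"plan": [[[0,0,0,0,-0.3,0,0],[0,0,0,0,-0.5,0,0],[0,0,0,0,-0.7,0,0],[0,0,0,0,-0.7,0,0],[0,0,0,0,-0.7,0,0]]]}}

```text
t: 6.38
position: [0.4832, -0.0302, 0.036]
tool_rot: [180.0, -0.0, -17.7]
ft_force: [0.6, 0.4, 0.8]
gripper_width: 0.006
gripper_force: 0.0
```

>>> {"name": "send_rows", "arguments": {"plan": [[[0,0,0,0,-0.1,0,0],[0,0,0,0,-0.1,0,0],[0,0,0,0,-0.1,0,0]]]}}

```text
t: 6.63
position: [0.4835, -0.0294, 0.036]
tool_rot: [180.0, -0.0, -17.7]
ft_force: [-0.2, 0.6, -0.8]
gripper_width: 0.004
gripper_force: 0.0
```

>>> {"name": "send_rows", "arguments": {"plan": [[[0,0,0,0,-0.1,0,0],[0,0,0,0,-0.1,0,0],[0,0,0,0,-0.1,0,0]]]}}

```text
t: 6.88
position: [0.4838, -0.0283, 0.036]
tool_rot: [180.0, -0.0, -17.7]
ft_force: [-0.5, -0.2, -0.1]
gripper_width: 0.002
gripper_force: 0.0
```

```bash
python3 - <<'E'
from h import *
s=r.read_state();print(s['t'],w2d(s['position']),s['position'][2]-.022,s['ft_force'].round(2),s['moment'].round(3))
im2,p2=snap('side','s6');d=w2d(p2);z=p2[...,2];c=im2.astype(int)
m=(abs(d[...,0]+.058)<.02)&(abs(d[...,1])<.14)&(c[...,0]>80)&(c[...,1]<60)&(c[...,2]<60)&(z>.015); print(m.sum(),d[m].min(0),d[m].max(0))
g=(abs(d[...,0])<.085)&(abs(d[...,1])<.14)&(c[...,1]>1.5*c[...,0])&(z>.045)&(z<.06); print(np.percentile(d[g],[.5,99.5],axis=0).round(4).tolist())
E
```

```text
6.8833 [-0.05859292 -0.08676878] 0.014044171273788132 [-0.48 -0.24 -0.12] [0.035 0.01  0.066]
41 [-0.06731074 -0.07657432] [-0.05420621 -0.0040678 ]
[[-0.0632, -0.0591], [0.0456, 0.0681]]
```

>>> {"name": "send_rows", "arguments": {"plan": [[[0,0,0,0,-0.05,0,0],[0,0,0,0,-0.05,0,0],[0,0,0,0,-0.05,0,0]]]}}

```text
t: 7.18
position: [0.484, -0.0279, 0.036]
tool_rot: [180.0, -0.0, -17.7]
ft_force: [-0.3, -0.6, 0.0]
gripper_width: 0.011
gripper_force: 0.0
```

>>> {"name": "send_rows", "arguments": {"plan": [[[0,0,0,0,-0.05,0,0],[0,0,0,0,-0.05,0,0],[0,0,0,0,-0.05,0,0]]]}}

```text
t: 7.43
position: [0.4841, -0.0274, 0.036]
tool_rot: [180.0, -0.0, -17.7]
ft_force: [0.2, 0.1, -0.1]
gripper_width: 0.007
gripper_force: 0.0
```

>>> {"name": "send_rows", "arguments": {"plan": [[[0,0,0,0,-0.05,0,0],[0,0,0,0,-0.05,0,0],[0,0,0,0,-0.05,0,0]]]}}

```text
t: 7.68
position: [0.4843, -0.0269, 0.036]
tool_rot: [-180.0, -0.0, -17.7]
ft_force: [0.0, 0.8, -0.3]
gripper_width: 0.01
gripper_force: 0.0
```

>>> {"name": "send_rows", "arguments": {"plan": [[[0,0,0,0,-0.05,0,0],[0,0,0,0,-0.05,0,0],[0,0,0,0,-0.05,0,0]]]}}

```text
t: 7.93
position: [0.4844, -0.0264, 0.036]
tool_rot: [180.0, -0.0, -17.7]
ft_force: [-1.5, 0.2, -0.7]
gripper_width: 0.005
gripper_force: 0.0
```

>>> {"name": "send_rows", "arguments": {"plan": [[[0,0,0,0,-0.05,0,0],[0,0,0,0,-0.05,0,0],[0,0,0,0,-0.05,0,0]]]}}

```text
t: 8.18
position: [0.4846, -0.0259, 0.036]
tool_rot: [-180.0, -0.0, -17.7]
ft_force: [-0.5, -0.6, -0.3]
gripper_width: 0.009
gripper_force: 0.0
```

```bash
python3 - <<'E'
from h import *
s=r.read_state();print(s['t'],w2d(s['position']),s['ft_force'].round(2))
im2,p2=snap('side','s7');d=w2d(p2);z=p2[...,2];c=im2.astype(int)
m=(abs(d[...,0]+.058)<.02)&(abs(d[...,1])<.14)&(c[...,0]>80)&(c[...,1]<60)&(c[...,2]<60)&(z>.015); print(m.sum(),d[m].min(0),d[m].max(0))
cv2.imwrite('pics/v7.png',cv2.resize(im2[245:315,300:390],(800,600),interpolation=cv2.INTER_CUBIC)[:,:,::-1])
E
```

```text
8.1833 [-0.05860786 -0.08424789] [-0.47 -0.55 -0.26]
42 [-0.06622456 -0.0717977 ] [-0.05437163  0.03254002]
```

View pics/v7.png

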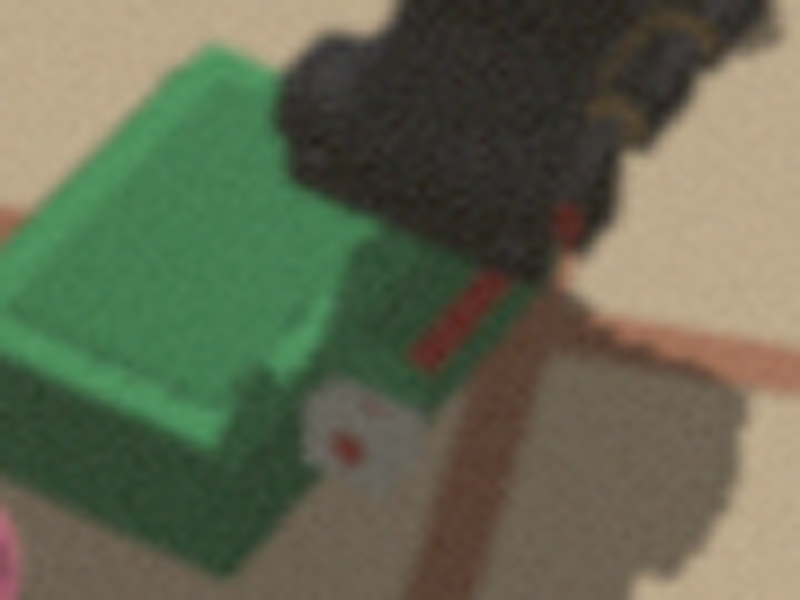

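The side view shows the peg's tip through the dish eye at crop (347,450) and the head near crop (568,225). I'll project the seated geometry into the image to see how far it still has to go.

```bash
cat >> h.py <<'E'
def proj(f,x,y,z):
    q=np.load(f+'.npz');P=np.linalg.inv(q['P']);fx,fy,cx,cy=q['K'];c=P[:3,:3]@np.r_[d2w(x,y),z]+P[:3,3]
    return np.array([fx*c[0]/c[2]+cx,fy*c[1]/c[2]+cy])
E
python3 - <<'E'
from h import *
def z(f,*a): q=proj(f,*a);return ((q-[300,245])*[800/90,600/70]).round(0)
for h in(0,.002,.004,.006):
    print('gap',h,'head outer front',z('s7',-.067,-.071-h,.028),'bottom',z('s7',-.058,-.071-h,.019),'inner front',z('s7',-.067,-.065-h,.028),'inner bottom',z('s7',-.058,-.065-h,.019),'tip',z('s7',-.058,.039-h,.028))
print('gutter outer end',z('s7',-.067,-.065,.030),'dish eye far lower/upper outer corners',z('s7',-.070,.030,.016),z('s7',-.070,.030,.040),z('s7',-.046,.030,.040),'lid corner',z('s7',-.047,.066,.051))
E
```

```text
gap 0 head outer front [572. 235.] bottom [541. 245.] inner front [561. 248.] inner bottom [530. 258.] tip [329. 472.]
gap 0.002 head outer front [576. 230.] bottom [545. 241.] inner front [565. 243.] inner bottom [534. 254.] tip [333. 467.]
gap 0.004 head outer front [579. 226.] bottom [549. 237.] inner front [568. 239.] inner bottom [538. 249.] tip [337. 462.]
gap 0.006 head outer front [583. 222.] bottom [552. 232.] inner front [572. 235.] inner bottom [541. 245.] tip [342. 458.]
gutter outer end [561. 243.] dish eye far lower/upper outer corners [387. 499.] [389. 438.] [308. 402.] lid corner [236. 461.]
```

>>> {"name": "send_rows", "arguments": {"plan": [[[0,0,0,0,-0.05,0,0],[0,0,0,0,-0.05,0,0],[0,0,0,0,-0.1,0,0],[0,0,0,0,-0.1,0,0]]]}}

```text
t: 8.57
position: [0.4849, -0.0249, 0.036]
tool_rot: [-180.0, -0.0, -17.7]
ft_force: [0.1, 0.0, 0.0]
gripper_width: 0.004
gripper_force: 0.0
```

>>> {"name": "send_rows", "arguments": {"plan": [[[0,0,0,0,-0.05,0,0],[0,0,0,0,-0.05,0,0],[0,0,0,0,-0.05,0,0]]]}}

```text
t: 8.82
position: [0.4851, -0.0245, 0.036]
tool_rot: [-180.0, -0.0, -17.7]
ft_force: [0.3, 0.4, -2.1]
gripper_width: 0.007
gripper_force: 0.0
```

>>> {"name": "send_rows", "arguments": {"plan": [[[0,0,0,0,-0.05,0,0],[0,0,0,0,-0.05,0,0],[0,0,0,0,-0.05,0,0]]]}}

```text
t: 9.07
position: [0.4852, -0.0241, 0.036]
tool_rot: [180.0, -0.0, -17.7]
ft_force: [-0.1, 0.3, 0.2]
gripper_width: 0.008
gripper_force: 0.0
```

```bash
cat > chk.py <<'E'
from h import *
import sys
f=sys.argv[1]
def z(q): return ((np.asarray(q)-[300,245])*[800/90,600/70])
s=r.read_state();print(s['t'],w2d(s['position']),s['ft_force'].round(2))
ims=[snap('side',f)[0].astype(float) for _ in range(3)]; c=np.mean(ims,0)
m=np.zeros((480,640),np.uint8); m[245:315,300:390]=((c[...,0]>1.7*c[...,1])&(c[...,0]>1.7*c[...,2]))[245:315,300:390]
n,l,st,ce=cv2.connectedComponentsWithStats(m)
for k in range(1,n): print(st[k],ce[k].round(1))
for g in(0,.003,.006,.009): print(g,'tip',proj(f,-.058,.039-g,.028).round(1),'head c',proj(f,-.058,-.068-g,.028).round(1),'head rightmost',proj(f,-.067,-.071-g,.028).round(1))
s=r.read_state();print(s['t'],w2d(s['position']),s['ft_force'].round(2))
E
python3 chk.py s8
```

```text
9.0667 [-0.05857408 -0.08227858] [-0.1   0.25  0.24]
[362 270   3   3   6] [363.2 271.2]
[347 277   9  10  27] [351.3 282. ]
[338 297   2   2   4] [338.5 297.5]
0 tip [337.  300.1] head c [360.4 271.7] head rightmost [364.4 272.4]
0.003 tip [337.7 299.2] head c [361.1 270.9] head rightmost [365.  271.6]
0.006 tip [338.4 298.4] head c [361.7 270.2] head rightmost [365.6 270.9]
0.009 tip [339.1 297.6] head c [362.3 269.4] head rightmost [366.2 270.1]
9.2167 [-0.05857995 -0.08227528] [ 0.88  0.44 -0.09]
```

>>> {"name": "send_rows", "arguments": {"plan": [[[0,0,0,0,-0.05,0,0],[0,0,0,0,-0.05,0,0],[0,0,0,0,-0.05,0,0]]]}}

```text
t: 9.47
position: [0.4853, -0.0236, 0.036]
tool_rot: [180.0, -0.0, -17.7]
ft_force: [-0.0, -0.3, 0.2]
gripper_width: 0.003
gripper_force: 0.0
```

>>> {"name": "send_rows", "arguments": {"plan": [[[0,0,0,0,-0.05,0,0],[0,0,0,0,-0.05,0,0],[0,0,0,0,-0.05,0,0]]]}}

```text
t: 9.72
position: [0.4855, -0.0231, 0.036]
tool_rot: [-180.0, -0.0, -17.7]
ft_force: [-0.1, -0.3, -0.9]
gripper_width: 0.006
gripper_force: 0.0
```

>>> {"name": "send_rows", "arguments": {"plan": [[[0,0,0,0,-0.05,0,0],[0,0,0,0,-0.05,0,0],[0,0,0,0,-0.05,0,0]]]}}

```text
t: 9.97
position: [0.4856, -0.0226, 0.036]
tool_rot: [180.0, -0.0, -17.7]
ft_force: [-0.5, 1.5, 0.7]
gripper_width: 0.005
gripper_force: 0.0
```

```bash
cat >> chk.py <<'E'
F=[]
for k in range(6):
    im,p=snap('side' if k%2 else 'top',f+'x'); F.append(r.read_state()['ft_force'])
    if k>3:
        d=w2d(p); zz=p[...,2]; c=im.astype(int); g=(abs(d[...,0])<.085)&(abs(d[...,1])<.14)&(c[...,1]>1.5*c[...,0])&(zz>.045)&(zz<.06); print('lid ext',np.percentile(d[g],[.5,99.5],axis=0).round(4).tolist())
F=np.mean(F,0);print('mean F along dish x,y',F[:2]@X,F[:2]@Y,F[2])
E
python3 chk.py s9
```

```text
9.9667 [-0.05860907 -0.08075793] [-0.5   1.51  0.66]
[362 270   3   3   5] [363.  271.2]
[347 278   9   9  25] [351.2 282.1]
[338 297   2   2   4] [338.5 297.5]
0 tip [337.  300.1] head c [360.4 271.7] head rightmost [364.4 272.4]
0.003 tip [337.7 299.2] head c [361.1 270.9] head rightmost [365.  271.6]
0.006 tip [338.4 298.4] head c [361.7 270.2] head rightmost [365.6 270.9]
0.009 tip [339.1 297.6] head c [362.3 269.4] head rightmost [366.2 270.1]
10.1167 [-0.05857446 -0.08077054] [ 0.74  0.29 -1.55]
lid ext [[-0.0454, -0.0651], [0.0468, 0.0633]]
lid ext [[-0.0625, -0.0599], [0.0447, 0.0678]]
mean F along dish x,y 0.11958823749596072 0.15104091081185922 -0.20822442278284584
```

>>> {"name": "send_rows", "arguments": {"plan": [[[0,0,0,0,-0.05,0,0],[0,0,0,0,-0.05,0,0],[0,0,0,0,-0.05,0,0]]]}}

```text
t: 10.67
position: [0.4858, -0.0222, 0.036]
tool_rot: [180.0, -0.0, -17.7]
ft_force: [0.7, -0.3, 0.3]
gripper_width: 0.003
gripper_force: 0.0
```

>>> {"name": "send_rows", "arguments": {"plan": [[[0,0,0,0,-0.05,0,0],[0,0,0,0,-0.05,0,0],[0,0,0,0,-0.05,0,0]]]}}

```text
t: 10.92
position: [0.4859, -0.0218, 0.036]
tool_rot: [180.0, -0.0, -17.7]
ft_force: [-1.0, -0.5, -0.1]
gripper_width: 0.004
gripper_force: 0.2
```

>>> {"name": "send_rows", "arguments": {"plan": [[[0,0,0,0,-0.05,0,0],[0,0,0,0,-0.05,0,0],[0,0,0,0,-0.05,0,0]]]}}

```text
t: 11.17
position: [0.4859, -0.0216, 0.036]
tool_rot: [180.0, 0.0, -17.7]
ft_force: [0.4, -1.2, 0.2]
gripper_width: 0.008
gripper_force: 0.8
```

```bash
python3 chk.py s10
```

```text
11.1667 [-0.05861442 -0.07965541] [ 0.4  -1.2   0.24]
[362 271   2   2   3] [362.7 271.3]
[347 278   8   9  25] [350.7 282.6]
[337 297   3   2   5] [338.2 297.6]
0 tip [337.  300.1] head c [360.4 271.7] head rightmost [364.4 272.4]
0.003 tip [337.7 299.2] head c [361.1 270.9] head rightmost [365.  271.6]
0.006 tip [338.4 298.4] head c [361.7 270.2] head rightmost [365.6 270.9]
0.009 tip [339.1 297.6] head c [362.3 269.4] head rightmost [366.2 270.1]
11.3167 [-0.05863152 -0.07963578] [ 0.19 -0.71 -0.34]
lid ext [[-0.0455, -0.0651], [0.0469, 0.0636]]
lid ext [[-0.0602, -0.0608], [0.0451, 0.0677]]
mean F along dish x,y -0.5401502214096341 -1.8272603815131425 -0.16026675845875815
```

Contact force is about 1.8 N and motion has stopped, so the head looks seated. I'll retreat and check.

>>> {"name": "send_rows", "arguments": {"plan": [[[0,0,0,0,0.3,0,0],[0,0,0,0,1.5,0,0],[0,0,0,0,4,0,0],[0,0,0,-1,6,-3,0],[0,0,0,-4,6,-6,0],[0,0,0,-7,6,-9,0],[0,0,0,-10,6,-12,0],[0,0,0,-10,6,-12,0]]]}}

```text
t: 12.28
position: [0.3699, -0.0476, 0.1596]
tool_rot: [180.0, -0.3, -17.7]
ft_force: [-0.1, -0.7, -0.7]
gripper_width: 0.004
gripper_force: 0.0
```

```bash
python3 - <<'E'
from h import *
im,p=snap('side','s11');t,pt=snap('top','t11');w,pw=snap('wrist','w11')
for n,i,q in(('side',im,p),('top',t,pt),('wrist',w,pw)):
    d=w2d(q); z=q[...,2]; c=i.astype(int); near=(abs(d[...,0]+.058)<.02)&(abs(d[...,1])<.14)
    m=near&(c[...,0]>1.7*c[...,1])&(c[...,0]>1.7*c[...,2])&(z>.018)
    if m.sum(): print(n,m.sum(),d[m].min(0),d[m].max(0))
    g=(abs(d[...,0])<.085)&(abs(d[...,1])<.14)&(c[...,1]>1.5*c[...,0])&(z>.03)&(z<.07)
    print(np.percentile(np.c_[d[g],z[g]],[.5,50,99.5],axis=0).round(4).tolist())
uv=proj('w11',-.058,-.03,.028); print(uv)
v=np.hstack([cv2.resize(im[245:315,300:390],(400,320)),cv2.resize(t[235:300,260:340],(400,320))]); v=np.vstack([v,cv2.resize(w,(800,280))]) if 0 else np.hstack([v])
w2=cv2.resize(w,(373,280)); pad=np.zeros((280,800,3),np.uint8); pad[:,:373]=w2
u0,v0=[int(np.clip(k,80,K-80)) for k,K in zip(uv,(640,480))]; pad[:,400:773]=cv2.resize(w[v0-80:v0+80,max(0,u0-106):u0+106],(373,280))
cv2.imwrite('pics/v11.png',np.vstack([v,pad])[:,:,::-1])
print(r.read_state()['t'])
E
```

```text
side 77 [-0.06710426 -0.06915026] [-0.05327029  0.03939896]
[[-0.063, -0.0621, 0.0333], [-0.004, 0.0081, 0.0526], [0.045, 0.0678, 0.0577]]
top 187 [-0.06777472 -0.07228257] [-0.05179837  0.0371919 ]
[[-0.066, -0.0666, 0.0308], [-0.0022, -0.0021, 0.0506], [0.0469, 0.0634, 0.0571]]
wrist 2786 [-0.06877557 -0.07027815] [-0.05125447  0.03962391]
[[-0.0701, -0.0649, 0.0301], [-0.0371, -0.0165, 0.0503], [-0.0224, 0.0297, 0.0534]]
[134.25275015  78.25824733]
12.4333
```

View pics/v11.png

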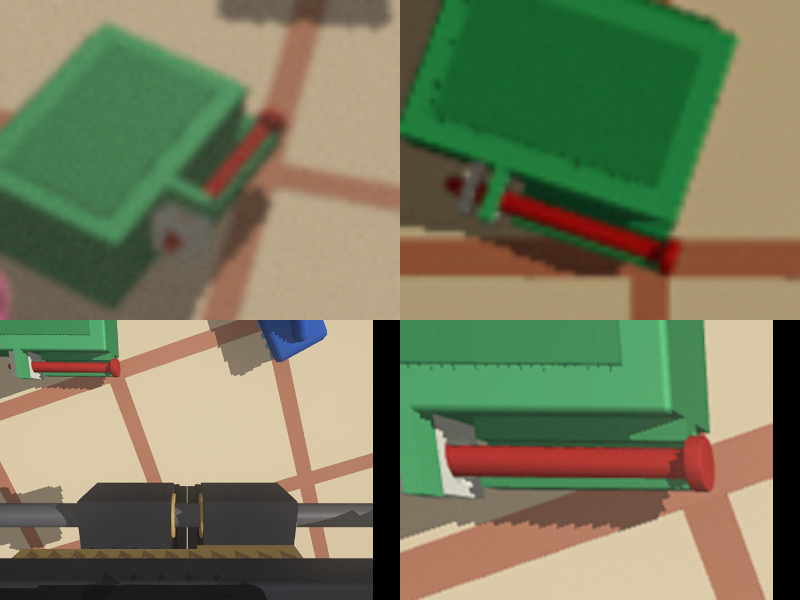

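The pictures show the lid flat. The peg head is against the gutter's end (wrist crop about (697,463)), with its outer face near y = -70 mm. The tip is through both eyes at y of about 39 mm, as it should be.

```bash
python3 -c "
from workcell import r
print(r.close_job())"
```

```text
the job is handed in; nothing more can be done
None
```

The soap dish is fully shut and its red peg is pushed home through both eyes, with the head against the gutter's end; the dish stayed put within measuring error, I saw no contact with the other things, and the job was handed in at about 12.4 s.

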